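Open the toolbox and put the tape measure in its pocket

TASK

A tape measure has been left on the shut lid of the toolbox: take it off and set it down on the bench, then swing the lid up by its bar handle and over past its balance point so that it stays open by itself. Then put the tape measure in the plywood pocket inside the box, standing on its blunt end with the hook end up. Do not drop the tape measure, and leave the mug, the jam jar, the sanding block and the spanner in the box where they are.

Things in the scene. Friction and masses are not known exactly. Their poses are not given: they have to be found in the camera images.
- toolbox: Grey sheet-steel toolbox fixed to the bench, 160 (x) x 260 (y) mm, rim 92 mm above the bench, walls and floor 4 mm. Origin at the centre of its underside on the bench; its x axis points from the front (handle side) to the hinge side, y along its width, z up. The shut lid's flat top is 100 mm above the bench.
- lid (a joint): Angle of the toolbox lid in rad: 0 shut, grows as the front edge rises; stop at 1.95 (leaning back). Plain free hinge, lid 0.4 kg: let go below about 1.5 it falls shut, beyond about 1.6 it falls back against the stop and stays open.
- lid_hinge (a point): Middle of the lid's hinge axis, on the rear rim of the toolbox, 92 mm above the bench; does not move with the lid. Axes as the toolbox: the hinge axis is y, the lid lies toward -x when shut.
- lid_bar (a point): Centre of the lid's steel bar handle: a round bar 10 mm thick, 108 mm long, parallel to the hinge, held 45 mm in front of the lid's front edge by a stand-off at each end; free space between. When shut it is 205 mm in front of the hinge axis and 4 mm above it (96 mm above the bench). Moves with the lid.
- tape_centre (a point): Centre of the yellow and black pocket tape measure's case (0.21 kg), loose. It starts lying flat on the shut lid. Axes of the case: x across, 62 mm; y along, 68 mm, -y is the hook end and +y the blunt flat end; z through the thickness, 32 mm (up when it lies flat). On the hook end a small block with the hook sticks out a further 10 mm, at x = -31 to -13 mm, |z| under 7 mm. Standing on its blunt end, y points straight down and this point is 34 mm above what it stands on.
- pocket (a point): Centre of the floor of the pocket for the tape measure: an open-topped plywood pocket on the floor of the toolbox, fixed, inner 46 (x) x 78 (y) mm, walls 8 mm thick and 32 mm high above this point, outer 62 x 94 mm. Its floor is 12 mm above the bench. Axes parallel to the toolbox's. The pocket can be at any place along the box's width.
- spanner: Steel combination spanner, 159 mm long, 26 mm wide, 8 mm high, lying along the front wall inside the toolbox. Origin under its centre, y along it. Leave it.
- tea_mug: White mug, 78 mm wide, 97 mm high, on the bench behind and left of the work. Origin at the centre of its underside. Leave it.
- sanding_block: Cork sanding block 66 x 110 x 29 mm on the bench to the right. Origin at the centre of its underside. Leave it.
- jam_jar: Glass jar with a lid, 64 mm wide, 97 mm high, on the bench to the right. Origin at the centre of its underside. Leave it.
Mind the look-alikes: they are no part of the job. Leave any blue or orange look-alike of the part that bears tape_centre alone.

How it is judged:
By the outcome, as a careful person would: the job done as asked, in the order asked, and still so for the second after the job is handed in, with the robot touching nothing.
It also fails if it takes over 72 s, if anything falls off the work surface, if the arm or the gripper's body presses on something with over 40 N, if the wrist force passes 120 N, or if a joint passes its speed limit or range.

ROBOT

A 7-joint arm with a two-finger parallel gripper is mounted at the origin on a cart in front of the work surface, level with it; the furniture and walls round the work are solid. World frame = base frame: x ahead of the robot, y to its left, z up, the work surface at z = 0. Lengths are in m, angles in rad, forces in N, time in s.
With the tool pointing down it reaches from about 0.425 to 0.95 m from the base axis. Payload 4.7 kg.
Tool frame: the origin (TCP) lies at the centre of the arm's flange, where the gripper is bolted on; the fingertips stand 182 mm ahead of it and the grasp point (between the pads) lies 164 mm ahead of it; z points along the fingers, x is the direction in which the jaws open and shut, and the axes are right-handed (so a half turn about z gives the same grasp; the last joint's range is limited). The gripper opens to 87 mm and grips with 3 to 60 N. Pads are 19 mm wide; open, the fingers measure 117 mm over their backs; the gripper's body (75 mm by 190 mm) begins 51 mm behind the grasp point.
Start: joints at [1.103, 0.469, -0.049, 1.532, 0.024, 1.141, -0.082], TCP at [0.287, -0.611, 0.405] pointing down, gripper open.
Joint ranges: [-2.59, 2.59], [-0.33, 1.99], [-1.39, 1.29], [0.1, 2.45], [-1.04, 4.18], [0.21, 1.99], [-2.66, 2.66]. Speed limits (rad/s): [2.57, 2.57, 3.14, 3.14, 3.14, 3.14, 3.14].

INTERFACE

Orientations are given as a unit quaternion [w, x, y, z].
In Python, from plant import readout, vision, bot gives the robot as it stands. The module is installed in compiled form; this text tells all that it offers.
- The arm moves only by the tool apply_moves, never from a script. Its argument "targets" is a list that holds one entry, the list of rows, each a list of 7 numbers: the finger opening in m, from 0 to 0.087, then the shift along the tool's x, y, z in m, then the turn, a rotation vector about the tool's x, y, z in degrees. In form: [[[fingers, dx, dy, dz, ax, ay, az], ...]]. A call has 1 to 20 rows; each row is the pose to reach, as a shift and turn from the pose commanded when the call began, along the tool's axes at that moment; what a row does not reach only later rows make up. A row lasts 1/12 s, in which the tool goes at most 41.7 mm and 7.16 degrees, less where a joint would pass 70% of its speed; a pose out of reach is approached as far as the arm can. A call with a gripper value outside its range is refused whole. The fingers move at their own pace and stop on an object; "grip_force" is the grip in N (left out, the last holds). Time passes only in rows, so rows that repeat a pose let the fingers close. It gives the time, the measured TCP pose, the force and the opening at its end, in the units of the state.
- readout.read_state(): the state, without advancing time (a new reading comes with each control period).
- vision.get_image(name): name is "side" or "top" or "wrist"; returns a dict with "image" (480x640x3 uint8, blue, green, red), "mtx" (3x3 intrinsics, pixels), "rvec" (rotation vector, rad) and "tvec" (3), from world to camera coordinates, as OpenCV has them; the wrist camera has in their place "T_tool_cam" (4x4, takes a point from camera to tool coordinates, whose origin is the TCP and whose axes are the tool frame's). Camera axes: x right, y down, z forward; pixel columns grow to the right and rows downward; lengths in m; the calibration is good to about 2 mm. A picture is of the moment at which its call begins: read the wrist's pose just before it. There is no depth.
- bot.close_job(): hands the job in, once; it reports no verdict.
The state is a dict: "clock": time; "qpos": joint angles; "qvel": joint speeds; "tau": joint torques, N m; "tcp_pos": TCP position; "eef_rot": TCP orientation; "ft_force": force on the tool from outside, world axes, zero at the start; "moment": the same for the moment, N m; "opening": finger opening in m.
Only numpy, scipy, OpenCV 4.12 (cv2) and the standard library are available. Lean on these libraries where they do the work, as an engineer would, in place of code of your own. Each camera call takes 0.05 s, during which the arm holds its last target. There are 200 camera calls.

## Working session

There is one attempt and no reset: what is moved stays moved. The work goes in short steps, Python scripts to look and compute and a tool call to move; the robot and the scene stay as the last step left them, time stands still between calls to the robot, and variables do not carry over. Pictures are saved under pics/ and viewed, about 8 in all and at most 12, crops included, and the job is handed in when it is done.

Besides the shell and the picture viewer there is one more tool, called after "Emit:" as a command line: name --argument value ..., lists and objects as JSON in quotes. apply_moves: Moves the arm, as the interface text tells. Its arguments: {"type":"object","properties":{"targets":{"type":"array","items":{"type":"array","items":{"type":"array","items":{"type":"number"}}}},"grip_force":{"type":"number"}},"required":["targets"]}

```bash
mkdir -p pics; cat > h.py <<'E'
import numpy as np, cv2
from scipy.spatial.transform import Rotation as R
from plant import readout, vision, bot
def st():
    s=readout.read_state(); q=s["eef_rot"]
    return s, np.array(s["tcp_pos"]), R.from_quat([q[1],q[2],q[3],q[0]]).as_matrix()
def cam(name):
    s,p,Rm=st(); d=vision.get_image(name); K=np.array(d["mtx"])
    if name=="wrist":
        T=np.array(d["T_tool_cam"]); Rc=Rm@T[:3,:3]; c=p+Rm@T[:3,3]
    else:
        Rw=cv2.Rodrigues(np.array(d["rvec"],float))[0]; Rc=Rw.T; c=-Rw.T@np.array(d["tvec"],float).ravel()
    return d["image"],K,Rc,c
def pix2(K,Rc,c,uv,z):
    r=Rc@np.linalg.solve(K,[uv[0],uv[1],1.]); return c+r*(z-c[2])/r[2]
def proj(K,Rc,c,P):
    q=K@(Rc.T@(np.array(P)-c)); return q[:2]/q[2]
def save(name):
    np.savez('/tmp/'+name+'.npz',K=K,Rc=Rc,c=c)
def shot(name,fn):
    im,K,Rc,c=cam(name); cv2.imwrite('pics/'+fn+'.png',im); np.savez('pics/'+fn+'.npz',K=K,Rc=Rc,c=c); return im,K,Rc,c
def load(fn):
    d=np.load('pics/'+fn+'.npz'); return d['K'],d['Rc'],d['c']
E
python3 - <<'E'
from h import *
for n in("top","side","wrist"):
    im,K,Rc,c=shot(n,n+'0'); print(n,c.round(3),Rc[:,2].round(2))
s,p,Rm=st(); print(s["clock"],p,Rm.round(3),s["opening"],s["ft_force"])
E
```

```text
top [ 0.418 -0.132  1.342] [ 0.1  0.  -1. ]
side [-0.023 -1.418  0.62 ] [ 0.38  0.86 -0.34]
wrist [ 0.363 -0.575  0.384] [-0.27 -0.13 -0.95]
0.15 [ 0.28672359 -0.61088388  0.403946  ] [[ 0.425 -0.905 -0.001]
 [-0.905 -0.425  0.001]
 [-0.001  0.    -1.   ]] 0.086920952651406 [-0.07447469 -0.73763212 -1.26745503]
```

View pics/top0.png

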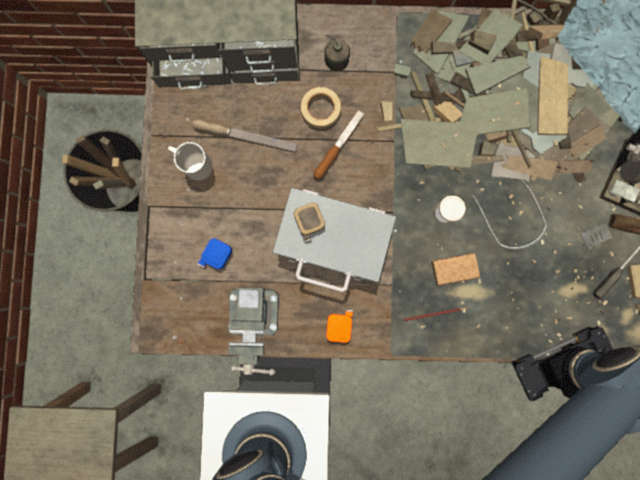

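View pics/side0.png

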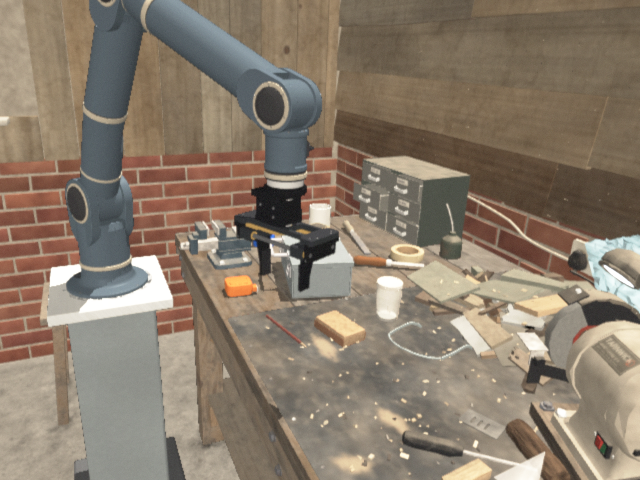

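The top view shows the box at about (335,235), its bar at (323,282) and the tape on the lid at (310,219). Blue and orange decoys are at (215,254) and (339,328). Next I'll enlarge the box area.

```bash
python3 - <<'E'
import cv2
im=cv2.imread('pics/top0.png')[175:355,190:410]
cv2.imwrite('pics/c0.png',cv2.resize(im,None,fx=3.333,fy=3.333,interpolation=cv2.INTER_CUBIC))
E
```

```text
(no output)
```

View pics/c0.png

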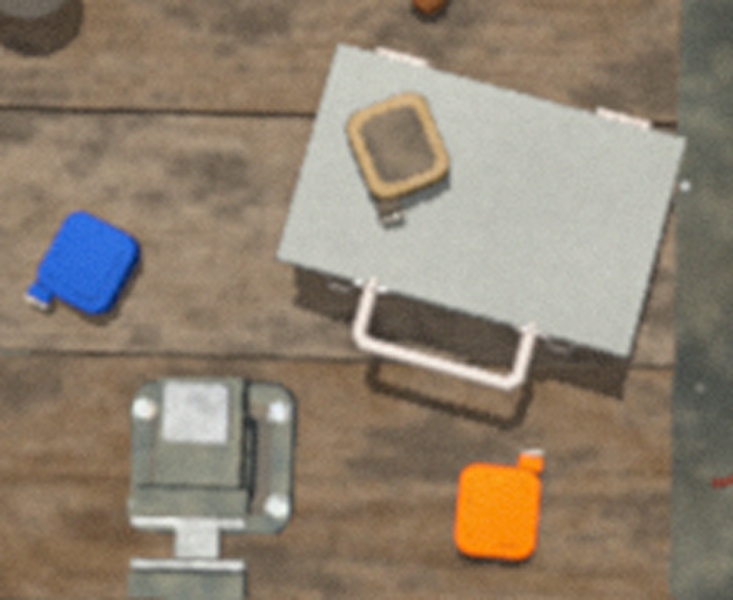

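```bash
python3 - <<'E'
from h import *
K,Rc,c=load('top0')
f=lambda u,v,z:pix2(K,Rc,c,(u/3.3333+190,v/3.3333+175),z)
L=[f(*a,.1) for a in((338,45),(685,138),(630,355),(278,260))]
for l in L: print('lid',l.round(4))
ctr=np.mean(L,0); print('ctr',ctr, [np.linalg.norm(L[i]-L[(i+1)%4]).round(3) for i in range(4)])
ed=[L[0]-L[1],L[3]-L[2]]; print('yaw y-axis deg',[np.degrees(np.arctan2(-e[0],e[1])).round(2) for e in ed])
ed=[L[0]-L[3],L[1]-L[2]]; print('x-axis deg',[np.degrees(np.arctan2(e[1],e[0])).round(2) for e in ed])
b=[f(362,342,.1),f(512,383,.1)];e=b[0]-b[1];print('bar',b,np.mean(b,0),np.linalg.norm(e),np.degrees(np.arctan2(-e[0],e[1])))
for n,u,v,z in(('tape',397,145,.132),('hook',390,217,.116),('tl',350,125,.132),('bl',376,192,.132),('tr',425,98,.132),('br',447,180,.132),('blue',90,260,.03),('orange',500,510,.03),('vise R',297,450,.04),('viseTop',215,380,.05)): print(n,f(u,v,z).round(4))
for n,u,v,z in(('mug',192,160,.097),('jar',451,208,.097),('block',457,269,.03)): print(n,pix2(K,Rc,c,(u,v),z).round(3))
E
```

```text
lid [ 0.6615 -0.0562  0.1   ]
lid [ 0.5989 -0.3124  0.1   ]
lid [ 0.4396 -0.2743  0.1   ]
lid [ 0.5018 -0.0175  0.1   ]
ctr [ 0.55045194 -0.1651044   0.1       ] [np.float64(0.264), np.float64(0.164), np.float64(0.264), np.float64(0.164)]
yaw y-axis deg [np.float64(-13.73), np.float64(-13.63)]
x-axis deg [np.float64(-13.62), np.float64(-13.42)]
bar [array([ 0.44396793, -0.08034374,  0.1       ]), array([ 0.41723598, -0.18947111,  0.1       ])] [ 0.43060196 -0.13490743  0.1       ] 0.11235382461807165 -13.764194264857034
tape [ 0.584  -0.1025  0.132 ]
hook [ 0.5338 -0.0985  0.116 ]
tl [ 0.5975 -0.0685  0.132 ]
bl [ 0.5499 -0.0885  0.132 ]
tr [ 0.6184 -0.1216  0.132 ]
br [ 0.5598 -0.1387  0.132 ]
blue [0.5029 0.1333 0.03  ]
orange [ 0.3213 -0.1856  0.03  ]
vise R [ 0.3628 -0.0313  0.04  ]
viseTop [0.4137 0.0313 0.05  ]
mug [0.727 0.192 0.097]
jar [ 0.624 -0.449  0.097]
block [ 0.478 -0.481  0.03 ]
```

```bash
cat >> h.py <<'E'
BY=np.radians(-13.6); BO=np.array([.550,-.165,0]); BR=R.from_euler('z',BY).as_matrix()
def tool(xang,tilt):  # tool x at world yaw xang (deg) horizontal; tilt>0: tool z leans outward (-y side)
    x=np.array([np.cos(np.radians(xang)),np.sin(np.radians(xang)),0]); z=np.array([0,0,-1.]); y=np.cross(z,x)
    return np.stack([x,y,z],1)@R.from_euler('x',tilt,degrees=True).as_matrix()
def rows(*poses, cur=None):  # poses: (graspPoint, Rm) -> print rows relative to current
    s,p,Rm=st()
    if cur is not None: p,Rm=cur[0]-.164*cur[1][:,2],cur[1]
    for g,Rt in poses:
        t=np.array(g)-.164*Rt[:,2]; d=Rm.T@(t-p); a=np.degrees(R.from_matrix(Rm.T@Rt).as_rotvec())
        print((d).round(4).tolist(),a.round(2).tolist(),'n>=',round(max(np.linalg.norm(d)/.0417,np.linalg.norm(a)/7.16),1))
E
python3 - <<'E'
from h import *
rows(([.47,-.25,.30],tool(-68,0)),([.53,-.12,.24],tool(-72,0)))
E
```

```text
[-0.2489, -0.3192, -0.0597] [0.0, 0.08, 3.14] n>= 9.8
[-0.341, -0.4288, 0.0004] [0.01, 0.08, 7.14] n>= 13.1
```

Emit:
apply_moves --targets '[[[0.087,-0.341,-0.429,0,0,0,7.1],[0.087,-0.341,-0.429,0,0,0,7.1],[0.087,-0.341,-0.429,0,0,0,7.1],[0.087,-0.341,-0.429,0,0,0,7.1],[0.087,-0.341,-0.429,0,0,0,7.1],[0.087,-0.341,-0.429,0,0,0,7.1],[0.087,-0.341,-0.429,0,0,0,7.1],[0.087,-0.341,-0.429,0,0,0,7.1],[0.087,-0.341,-0.429,0,0,0,7.1],[0.087,-0.341,-0.429,0,0,0,7.1],[0.087,-0.341,-0.429,0,0,0,7.1],[0.087,-0.341,-0.429,0,0,0,7.1],[0.087,-0.341,-0.429,0,0,0,7.1],[0.087,-0.341,-0.429,0,0,0,7.1],[0.087,-0.341,-0.429,0,0,0,7.1],[0.087,-0.341,-0.429,0,0,0,7.1]]]'

```text
clock: 1.48
tcp_pos: [0.5301, -0.1205, 0.4044]
eef_rot: [0.001, 0.809, -0.587, -0.0]
ft_force: [0.0, -1.2, -0.3]
opening: 0.0872
```

```bash
python3 - <<'E'
from h import *
shot('wrist','w1'); s,p,Rm=st(); print(s["clock"],p.round(4),Rm.round(3).tolist(),np.round(s["qpos"],4).tolist(),np.round(s["ft_force"],2))
E
```

```text
1.5333 [ 0.5297 -0.1217  0.4044] [[0.308, -0.951, -0.001], [-0.951, -0.308, -0.001], [0.001, 0.001, -1.0]] [0.3729, 0.2707, -0.2729, 1.8354, 0.0846, 1.0477, -1.1909] [-0.29 -0.54  0.18]
```

View pics/w1.png

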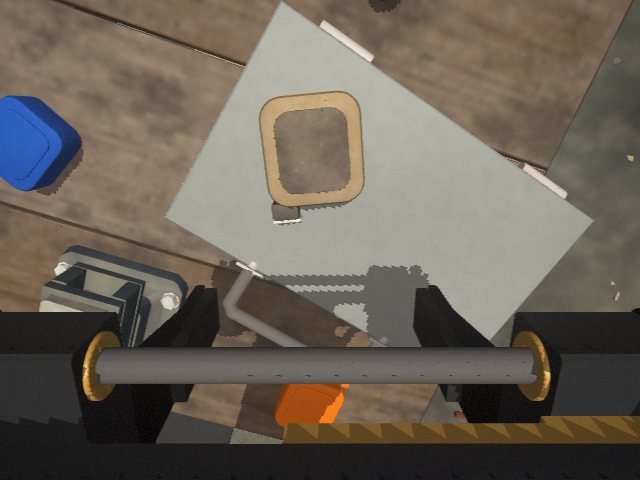

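The wrist view shows the tape with its top face centred at about (312,150) and its hook at (286,213), clear on both sides. The bar runs from (228,308) off toward the right.

```bash
python3 - <<'E'
from h import *
K,Rc,c=load('w1'); f=lambda u,v,z:pix2(K,Rc,c,(u,v),z)
E=[(f(261,110,.130),f(268,192,.130)),(f(360,105,.130),f(363,190,.130)),(f(270,95,.13),f(350,92,.13)),(f(275,206,.13),f(352,202,.13))]
for a,b in E: d=b-a; print(d.round(4),np.degrees(np.arctan2(d[1],d[0])).round(1))
m=[(a+b)/2 for a,b in E]; print('ctr',((m[0]+m[1])/2).round(4),((m[2]+m[3])/2).round(4),np.linalg.norm(m[0]-m[1]),np.linalg.norm(m[2]-m[3]))
print('hook',f(286,221,.116).round(4))
print('lidcorners',[f(*q,.1).round(4).tolist() for q in((281,2),(592,221),(165,216))])
E
```

```text
[-0.0465 -0.0177  0.    ] -159.1
[-0.0476 -0.0194  0.    ] -157.9
[ 0.0163 -0.0445  0.    ] -69.9
[ 0.0179 -0.0462  0.    ] -68.9
ctr [ 0.5863 -0.1004  0.13  ] [ 0.5858 -0.0998  0.13  ] 0.05984973251466697 0.06689212286533999
hook [ 0.5341 -0.0978  0.116 ]
lidcorners [[0.6636, -0.0542, 0.1], [0.5987, -0.3094, 0.1], [0.5059, -0.0135, 0.1]]
```

```bash
python3 - <<'E'
from h import *
u=np.array([.935,.355])
g=np.array([.586,-.100])-.008*u
rows(([*g,.22],tool(-69.4,50)),([*g,.124],tool(-69.4,50)))
E
```

```text
[0.0029, 0.0732, 0.0791] [50.07, -1.2, -2.49] n>= 7.0
[0.0029, 0.073, 0.1751] [50.07, -1.2, -2.49] n>= 7.0
```

Emit:
apply_moves --targets '[[[0.087,0.003,0.073,0.079,50,-1.2,-2.5],[0.087,0.003,0.073,0.079,50,-1.2,-2.5],[0.087,0.003,0.073,0.079,50,-1.2,-2.5],[0.087,0.003,0.073,0.079,50,-1.2,-2.5],[0.087,0.003,0.073,0.079,50,-1.2,-2.5],[0.087,0.003,0.073,0.079,50,-1.2,-2.5],[0.087,0.003,0.073,0.079,50,-1.2,-2.5],[0.087,0.003,0.073,0.079,50,-1.2,-2.5],[0.087,0.003,0.073,0.079,50,-1.2,-2.5],[0.087,0.003,0.073,0.079,50,-1.2,-2.5]]]'

```text
clock: 2.37
tcp_pos: [0.4638, -0.1623, 0.343]
eef_rot: [-0.345, 0.749, -0.517, 0.23]
ft_force: [-0.1, -0.4, 0.6]
opening: 0.0869
```

```bash
python3 - <<'E'
from h import *
s,p,Rm=st(); print(s["clock"],(p+.164*Rm[:,2]).round(4),Rm.round(3).tolist(),np.round(s["qpos"],3).tolist(),np.round(s["ft_force"],2))
u=np.array([.935,.355]);g=np.array([.586,-.100])-.008*u
rows(([*g,.124],tool(-69.4,50)))
E
```

```text
2.3667 [ 0.5788 -0.1165  0.2354] [[0.359, -0.616, 0.701], [-0.933, -0.226, 0.279], [-0.014, -0.754, -0.656]] [1.324, 0.408, -1.111, 2.174, -1.041, 0.211, 0.135] [-0.1  -0.41  0.64]
[-0.0138, 0.0841, 0.0768] [1.02, 0.84, -0.3] n>= 2.7
```

```bash
cat > kin.py <<'E'
import numpy as np, itertools
from scipy.optimize import least_squares
from scipy.spatial.transform import Rotation as R
D=[([1.103,.469,-.049,1.532,.024,1.141,-.082],[.2867,-.6109,.4039],[[.425,-.905,-.001],[-.905,-.425,.001],[-.001,0,-1]]),
([0.3729,0.2707,-0.2729,1.8354,0.0846,1.0477,-1.1909],[.5297,-.1217,.4044],[[0.308,-0.951,-0.001],[-0.951,-0.308,-0.001],[0.001,0.001,-1.0]]),
([1.324,.408,-1.111,2.174,-1.041,.211,.135],[.4638,-.1623,.343],[[0.359,-0.616,0.701],[-0.933,-0.226,0.279],[-0.014,-0.754,-0.656]])]
def fk(q,P,sg):
    h0,L1,a1,L2,a2,d,o1,o7=P
    th=[sg[0]*q[0]+o1,q[1],sg[1]*q[2],q[3],sg[2]*q[4],q[5],sg[3]*q[6]+o7]
    z=lambda a:R.from_euler('z',a).as_matrix(); y=lambda a:R.from_euler('y',a).as_matrix()
    M=z(th[0])@y(th[1])@z(th[2]); p=np.array([0,0,h0])+M@[a1,0,L1]
    M=M@y(th[3])@z(th[4]); p=p+M@[-a1,0,L2]
    M=M@y(th[5]); p=p+M@[a2,0,d]
    return p,M@z(th[6])
def fit():
    best=None
    for sg in itertools.product([1,-1],repeat=4):
        for o1 in(0,1.57,3.14,-1.57):
          for o7 in(0,1.57,3.14,-1.57):
            f=lambda P:np.concatenate([np.r_[fk(q,P,sg)[0]-p,.3*(fk(q,P,sg)[1]-np.array(Rm)).ravel()] for q,p,Rm in D])
            r=least_squares(f,[.3,.35,0,.35,0,.12,o1,o7],max_nfev=60)
            if best is None or r.cost<best[0]: best=(r.cost,r.x,sg)
    return best
if __name__=='__main__':
    b=fit(); print(b[0],b[1].round(4).tolist(),b[2])
E
python3 kin.py
```

```text
0.00022540134412701128 [0.174, 0.6023, -0.0093, 0.4829, 0.021, 0.102, -0.0553, 3.0927] (-1, -1, -1, -1)
```

```bash
python3 - <<'E'
s=open('kin.py').read()
s=s.replace("a2,d,o1,o7=P","a2,d,o1,o7,b0,b1=P").replace("[0,0,h0])+M@[a1,0,L1]","[0,0,h0])+M@[a1,b0,L1]").replace("[-a1,0,L2]","[-a1,b1,L2]").replace(".12,o1,o7]",".12,o1,o7,0,0]")
s=s.replace("for sg in itertools.product([1,-1],repeat=4)","for sg in [(-1,-1,-1,-1)]").replace("(0,1.57,3.14,-1.57):\n          for o7 in(0,1.57,3.14,-1.57)","(0,):\n          for o7 in(3.1,)")
s=s.replace("if __name__","""LO=np.array([-2.59,-.33,-1.39,.1,-1.04,.21,-2.66])+.02; HI=np.array([2.59,1.99,1.29,2.45,4.18,1.99,2.66])-.02
def ik(g,Rt,P,sg,seeds=14):
    t=np.array(g)-.164*Rt[:,2]; best=None; rng=np.random.default_rng(0)
    for k in range(seeds):
        q0=LO+(HI-LO)*rng.random(7) if k else np.clip(D[1][0],LO,HI)
        f=lambda q:(lambda o:np.r_[o[0]-t,.3*(o[1]-Rt).ravel()])(fk(q,P,sg))
        r=least_squares(f,q0,bounds=(LO,HI))
        if best is None or r.cost<best.cost: best=r
        if best.cost<1e-8: break
    return best
if __name__""")
open('kin.py','w').write(s)
E
cat > reach.py <<'E'
from kin import *; from h import tool
c,P,sg=fit(); print(c,P.round(3).tolist())
def rep(n,g,Rt):
    r=ik(g,Rt,P,sg); print(n,'err',round(np.sqrt(2*r.cost),4),r.x.round(2).tolist())
for a in(20,30,40,50): rep('pick%d'%a,[.579,-.103,.124],tool(-69.4,a))
for a in(-40,-50,-60,-70): rep('place%d'%a,[.606,.068,.05],tool(-103.6,a))
E
python3 reach.py
```

```text
1.3859967595410539e-06 [0.247, 0.573, -0.019, 0.448, -0.032, 0.158, -0.001, 3.14, -0.008, -0.032]
pick20 err 0.0 [0.43, 0.4, -0.29, 2.07, -0.17, 0.39, -0.88]
pick30 err 0.0 [0.54, 0.4, -0.35, 2.13, -0.7, 0.25, -0.31]
pick40 err 0.0 [1.3, 0.83, -1.26, 2.31, 1.9, 0.33, -2.62]
pick50 err 0.0 [1.08, 0.6, -0.77, 2.26, 4.09, 0.3, 1.47]
place-40 err 0.0 [-0.06, 0.92, -0.01, 1.31, -0.19, 1.59, -1.82]
place-50 err 0.0 [0.03, 1.02, -0.16, 1.19, -0.14, 1.77, -1.89]
place-60 err 0.0 [0.17, 1.15, -0.46, 1.08, -0.01, 1.95, -2.07]
place-70 err 0.0437 [0.22, 1.22, -0.56, 1.09, -0.01, 1.97, -2.14]
```

```bash
python3 - <<'E'
from h import *
u=np.array([.935,.355]);g=np.array([.586,-.100])-.010*u
rows(([*g,.20],tool(-69.4,32)),([*g,.125],tool(-69.4,32)))
E
sed -i '/^for/d' reach.py; cat > r2.py <<'E'
from reach import *
for a in(30,32,34): rep('pick%d'%a,[.577,-.103,.125],tool(-69.4,a)); rep('placed%d'%a,[.587,.073,.05],tool(-103.6,a-90))
E
python3 r2.py
```

```text
[-0.0149, -0.0228, 0.0325] [-16.98, 0.88, -0.17] n>= 2.4
[-0.0139, 0.0338, 0.0817] [-16.98, 0.88, -0.17] n>= 2.4
1.3859967595410539e-06 [0.247, 0.573, -0.019, 0.448, -0.032, 0.158, -0.001, 3.14, -0.008, -0.032]
pick30 err 0.0 [0.55, 0.4, -0.35, 2.14, -0.69, 0.25, -0.32]
placed30 err 0.0 [0.12, 1.1, -0.35, 1.14, -0.08, 1.91, -2.01]
pick32 err 0.0 [0.58, 0.4, -0.37, 2.15, -0.85, 0.23, -0.14]
placed32 err 0.0 [0.08, 1.08, -0.27, 1.16, -0.11, 1.88, -1.96]
pick34 err 0.0001 [0.62, 0.41, -0.39, 2.15, -1.02, 0.23, 0.04]
placed34 err 0.0 [0.06, 1.05, -0.22, 1.18, -0.13, 1.85, -1.93]
```

Emit:
apply_moves --targets '[[[0.087,-0.015,-0.023,0.032,-19,0.9,-0.2],[0.087,-0.015,-0.023,0.032,-19,0.9,-0.2],[0.087,-0.015,-0.023,0.032,-19,0.9,-0.2],[0.087,-0.015,-0.023,0.032,-19,0.9,-0.2],[0.087,-0.015,-0.023,0.032,-19,0.9,-0.2],[0.087,-0.015,-0.023,0.032,-19,0.9,-0.2],[0.087,-0.015,-0.023,0.032,-19,0.9,-0.2],[0.087,-0.015,-0.023,0.032,-19,0.9,-0.2]]]'

```text
clock: 3.03
tcp_pos: [0.4954, -0.1286, 0.3393]
eef_rot: [-0.213, 0.797, -0.546, 0.146]
ft_force: [-0.4, -0.4, 0.1]
opening: 0.0871
```

```bash
python3 - <<'E'
from h import *
s,p,Rm=st(); print(s["clock"],(p+.164*Rm[:,2]).round(4),Rm.round(3).tolist(),np.round(s["qpos"],3).tolist(),np.round(s["ft_force"],2))
u=np.array([.935,.355]);g=np.array([.586,-.100])-.010*u
rows(([*g,.20],tool(-69.4,30)),([*g,.125],tool(-69.4,30)))
E
```

```text
3.0333 [ 0.5717 -0.0992  0.1972] [[0.361, -0.808, 0.465], [-0.933, -0.313, 0.18], [0.0, -0.499, -0.867]] [0.589, 0.248, -0.394, 2.098, -0.483, 0.416, -0.57] [-0.35 -0.44  0.13]
[0.0051, -0.0038, -0.001] [0.07, 0.26, 0.49] n>= 0.2
[0.0051, 0.0336, 0.064] [0.07, 0.26, 0.49] n>= 1.7
```

Emit:
apply_moves --targets '[[[0.087,0.005,0.006,0.02,0,0.3,0.5],[0.087,0.005,0.02,0.042,0,0.3,0.5],[0.087,0.005,0.034,0.064,0,0.3,0.5],[0.087,0.005,0.034,0.064,0,0.3,0.5],[0.087,0.005,0.034,0.064,0,0.3,0.5],[0.087,0.005,0.034,0.064,0,0.3,0.5],[0.05,0.005,0.034,0.064,0,0.3,0.5],[0.05,0.005,0.034,0.064,0,0.3,0.5],[0.05,0.005,0.034,0.064,0,0.3,0.5],[0.05,0.005,0.034,0.064,0,0.3,0.5],[0.05,0.005,0.034,0.064,0,0.3,0.5],[0.05,0.005,0.034,0.064,0,0.3,0.5],[0.05,0.005,0.034,0.064,0,0.3,0.5],[0.05,0.005,0.034,0.064,0,0.3,0.5]]]' --grip_force 30

```text
clock: 4.2
tcp_pos: [0.5001, -0.1325, 0.2674]
eef_rot: [-0.212, 0.794, -0.55, 0.147]
ft_force: [-3.8, -0.6, 5.5]
opening: 0.0624
```

```bash
python3 - <<'E'
from h import *
s,p,Rm=st(); print(s["clock"],(p+.164*Rm[:,2]).round(4),Rm.round(3).tolist(),np.round(s["qpos"],3).tolist(),np.round(s["ft_force"],2),s["opening"])
g0=p+.164*Rm[:,2]
rows((g0+[0,0,.12],Rm),([.577,-.02,.26],tool(-86,-10)),([.587,.073,.20],tool(-103.6,-60)))
E
```

```text
4.2 [ 0.5767 -0.1039  0.1252] [[0.352, -0.811, 0.467], [-0.936, -0.306, 0.174], [0.002, -0.498, -0.867]] [0.622, 0.383, -0.447, 2.144, -0.531, 0.243, -0.48] [-3.83 -0.55  5.48] 0.06241888932981412
[0.0002, -0.0598, -0.104] [0.0, 0.0, 0.0] n>= 2.9
[-0.0698, -0.1972, -0.0645] [-39.62, 2.84, 16.7] n>= 6.0
[-0.0819, -0.2424, 0.1223] [-87.0, -9.93, 36.55] n>= 13.3
```

Emit:
apply_moves --targets '[[[0.05,0,-0.02,-0.035,0,0,0],[0.05,0,-0.04,-0.07,0,0,0],[0.05,0,-0.06,-0.104,0,0,0],[0.05,0,-0.06,-0.104,0,0,0],[0.05,-0.03,-0.11,-0.09,-12,1,5],[0.05,-0.05,-0.15,-0.08,-26,2,11],[0.05,-0.07,-0.197,-0.065,-40,2.8,16.7],[0.05,-0.07,-0.197,-0.065,-40,2.8,16.7],[0.05,-0.07,-0.197,-0.065,-40,2.8,16.7],[0.05,-0.07,-0.197,-0.065,-40,2.8,16.7],[0.05,-0.082,-0.242,0.122,-87,-9.9,36.6],[0.05,-0.082,-0.242,0.122,-87,-9.9,36.6],[0.05,-0.082,-0.242,0.122,-87,-9.9,36.6],[0.05,-0.082,-0.242,0.122,-87,-9.9,36.6],[0.05,-0.082,-0.242,0.122,-87,-9.9,36.6],[0.05,-0.082,-0.242,0.122,-87,-9.9,36.6],[0.05,-0.082,-0.242,0.122,-87,-9.9,36.6],[0.05,-0.082,-0.242,0.122,-87,-9.9,36.6],[0.05,-0.082,-0.242,0.122,-87,-9.9,36.6],[0.05,-0.082,-0.242,0.122,-87,-9.9,36.6]]]'

```text
clock: 5.87
tcp_pos: [0.7151, 0.0406, 0.274]
eef_rot: [-0.305, -0.534, 0.683, 0.394]
ft_force: [0.4, -0.0, -2.6]
opening: 0.0622
```

```bash
python3 - <<'E'
from h import *
shot('side','s2')
im=shot('wrist','w2')[0]
s,p,Rm=st(); print(s["clock"],(p+.164*Rm[:,2]).round(4),Rm.round(3).tolist(),np.round(s["qpos"],3).tolist(),np.round(s["ft_force"],2),s["opening"])
rows(([.587,.073,.20],tool(-103.6,-60)),([.587,.073,.044],tool(-103.6,-60)))
a=cv2.imread('pics/s2.png')[150:350,150:450]; b=cv2.resize(im,(500,375))
a=cv2.resize(a,(800,533)); a=a[:, :]; cv2.imwrite('pics/c2.png',np.hstack([cv2.resize(a,(450,300)),cv2.resize(im,(350,300))]))
E
```

```text
5.9667 [0.5785 0.0743 0.1918] [[-0.243, -0.492, -0.836], [-0.97, 0.119, 0.212], [-0.005, 0.862, -0.506]] [0.22, 0.954, -0.556, 1.217, -0.073, 1.984, -2.164] [ 0.46 -0.11 -2.59] 0.062227264169390714
[-0.0025, 0.0015, -0.0116] [-0.42, 0.57, -0.01] n>= 0.3
[-0.0017, -0.133, 0.0674] [-0.42, 0.57, -0.01] n>= 3.6
```

View pics/c2.png

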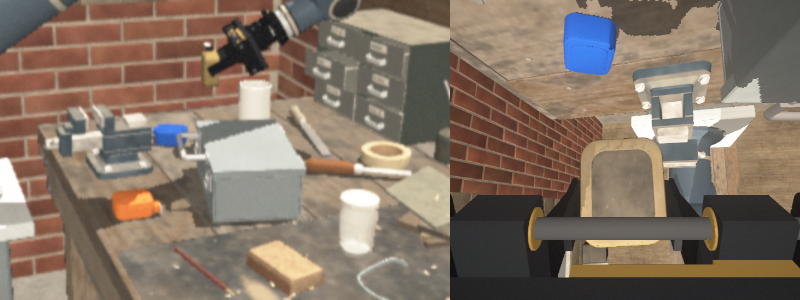

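Emit:
apply_moves --targets '[[[0.05,-0.002,-0.033,0.009,-0.4,0.6,0],[0.05,-0.002,-0.063,0.026,-0.4,0.6,0],[0.05,-0.002,-0.093,0.044,-0.4,0.6,0],[0.05,-0.002,-0.115,0.057,-0.4,0.6,0],[0.05,-0.002,-0.127,0.064,-0.4,0.6,0],[0.05,-0.002,-0.127,0.064,-0.4,0.6,0],[0.05,-0.002,-0.127,0.064,-0.4,0.6,0],[0.05,-0.002,-0.127,0.064,-0.4,0.6,0]]]'

```text
clock: 6.63
tcp_pos: [0.7259, 0.0415, 0.1375]
eef_rot: [-0.309, -0.537, 0.681, 0.39]
ft_force: [1.1, 0.1, -2.2]
opening: 0.0622
```

```bash
python3 - <<'E'
from h import *
s,p,Rm=st(); print(s["clock"],(p+.164*Rm[:,2]).round(4),Rm.round(3).tolist(),np.round(s["qpos"],3).tolist(),np.round(s["ft_force"],2),s["opening"])
rows(([.587,.073,.047],tool(-103.6,-60)),([.587,.073,.042],tool(-103.6,-60)))
E
```

```text
6.6333 [0.5882 0.0744 0.0547] [[-0.233, -0.49, -0.84], [-0.973, 0.118, 0.2], [0.001, 0.863, -0.505]] [0.192, 1.121, -0.517, 1.201, 0.008, 1.854, -2.106] [ 1.05  0.09 -2.2 ] 0.062155955785113584
[0.0021, -0.0071, 0.0046] [-0.3, -0.17, 0.01] n>= 0.2
[0.0021, -0.0115, 0.0072] [-0.3, -0.17, 0.01] n>= 0.3
```

Emit:
apply_moves --targets '[[[0.05,0,-0.004,0.0024,0,0,0],[0.05,0,-0.0069,0.004,0,0,0],[0.05,0,-0.0069,0.004,0,0,0],[0.05,0,-0.0069,0.004,0,0,0]]]'

```text
clock: 6.97
tcp_pos: [0.7252, 0.0409, 0.1278]
eef_rot: [-0.31, -0.536, 0.681, 0.391]
ft_force: [0.3, 0.2, -1.6]
opening: 0.062
```

Emit:
apply_moves --targets '[[[0.05,0,-0.0022,0.0013,0,0,0],[0.05,0,-0.0022,0.0013,0,0,0],[0.05,0,-0.0022,0.0013,0,0,0]]]'

```text
clock: 7.22
tcp_pos: [0.7255, 0.0409, 0.1271]
eef_rot: [-0.31, -0.536, 0.68, 0.392]
ft_force: [1.6, -0.6, 5.5]
opening: 0.0621
```

Emit:
apply_moves --targets '[[[0.075,0,0,0,0,0,0],[0.087,0,0,0,0,0,0],[0.087,0,0,0,0,0,0],[0.087,0,0,0,0,0,0],[0.087,0,0,0,0,0,0],[0.087,0,0,-0.02,0,0,0],[0.087,0,0,-0.05,0,0,0],[0.087,0,0.03,-0.08,0,0,0],[0.087,0,0.07,-0.1,0,0,0],[0.087,0,0.1,-0.11,0,0,0],[0.087,0,0.1,-0.11,0,0,0]]]'

```text
clock: 8.13
tcp_pos: [0.7612, 0.0168, 0.312]
eef_rot: [-0.237, -0.548, 0.71, 0.373]
ft_force: [0.6, -0.1, 5.3]
opening: 0.0869
```

```bash
python3 - <<'E'
from h import *
im,K,Rc,c=shot('wrist','w3')
s,p,Rm=st(); print(s["clock"],(p+.164*Rm[:,2]).round(4),Rm.round(3).tolist(),np.round(s["qpos"],3).tolist(),np.round(s["ft_force"],2),s["opening"])
t,_,_,_=shot('top','t3')
cv2.imwrite('pics/c3.png',np.hstack([cv2.resize(im,(450,340)),cv2.resize(t[155:291,160:300],(350,340))]))
E
cat > r3.py <<'E'
from reach import *
import h
B=lambda x,y,z:h.BO+h.BR@[x,y,z]
h.BO[:]=[.5515,-.1635,0]
for th in(0,.4,.8,1.2,1.6,1.9):
    g=B(.08-.205*np.cos(th)-0.004*np.sin(th),0.0,.092+.205*np.sin(th)+.004*np.cos(th))
    for ti in(-40,-20,0,20): rep('%s tilt%d %s'%(th,ti,g.round(3)),g,tool(-103.6,ti))
E
python3 r3.py
```

```text
8.1833 [0.6349 0.0632 0.2051] [[-0.281, -0.592, -0.756], [-0.958, 0.12, 0.261], [-0.064, 0.797, -0.6]] [0.297, 1.013, -0.738, 1.072, 0.04, 1.986, -2.231] [-0.59  1.97 -1.02] 0.08712434915031748
1.3859967595410539e-06 [0.247, 0.573, -0.019, 0.448, -0.032, 0.158, -0.001, 3.14, -0.008, -0.032]
0 tilt-40 [ 0.43  -0.134  0.096] err 0.0 [0.28, 0.67, -0.09, 1.73, 0.03, 1.44, -1.63]
0 tilt-20 [ 0.43  -0.134  0.096] err 0.0 [0.27, 0.49, -0.07, 1.95, 0.02, 1.06, -1.62]
0 tilt0 [ 0.43  -0.134  0.096] err 0.0 [0.22, 0.34, -0.01, 2.18, 0.01, 0.62, -1.6]
0 tilt20 [ 0.43  -0.134  0.096] err 0.0 [-0.25, 0.33, 0.57, 2.37, -0.9, 0.23, -0.69]
0.4 tilt-40 [ 0.444 -0.138  0.176] err 0.0 [0.27, 0.59, -0.07, 1.64, 0.01, 1.61, -1.62]
0.4 tilt-20 [ 0.444 -0.138  0.176] err 0.0 [0.29, 0.4, -0.09, 1.84, 0.02, 1.25, -1.62]
0.4 tilt0 [ 0.444 -0.138  0.176] err 0.0 [0.28, 0.22, -0.08, 2.07, 0.02, 0.84, -1.62]
0.4 tilt20 [ 0.444 -0.138  0.176] err 0.0 [0.3, 0.11, -0.1, 2.32, 0.06, 0.36, -1.66]
0.8 tilt-40 [ 0.488 -0.148  0.242] err 0.0 [0.23, 0.59, -0.01, 1.46, -0.01, 1.79, -1.59]
0.8 tilt-20 [ 0.488 -0.148  0.242
[... 566 characters left out ...]
.63]
1.6 tilt-40 [ 0.631 -0.183  0.297] err 0.0363 [0.22, 0.76, 0.01, 1.04, -0.01, 1.97, -1.58]
1.6 tilt-20 [ 0.631 -0.183  0.297] err 0.0 [0.2, 0.6, 0.04, 1.21, -0.02, 1.69, -1.57]
1.6 tilt0 [ 0.631 -0.183  0.297] err 0.0 [0.2, 0.4, 0.03, 1.5, -0.01, 1.24, -1.58]
1.6 tilt20 [ 0.631 -0.183  0.297] err 0.0 [0.27, 0.25, -0.07, 1.79, 0.04, 0.76, -1.62]
1.9 tilt-40 [ 0.69  -0.197  0.285] err 0.0595 [0.23, 0.85, -0.01, 0.92, 0.0, 1.97, -1.59]
1.9 tilt-20 [ 0.69  -0.197  0.285] err 0.0 [0.24, 0.71, -0.04, 1.03, 0.01, 1.75, -1.6]
1.9 tilt0 [ 0.69  -0.197  0.285] err 0.0 [0.2, 0.51, 0.03, 1.36, -0.02, 1.27, -1.57]
1.9 tilt20 [ 0.69  -0.197  0.285] err 0.0 [0.15, 0.36, 0.09, 1.67, -0.04, 0.77, -1.55]
```

View pics/c3.png

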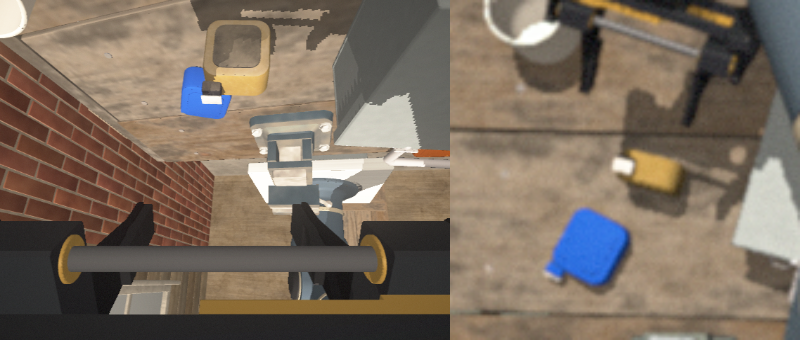

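The tape stands upright on its blunt end with the hook up, at about (241,224) in the full top view. The bar is next.

```bash
sed -i 's/BO=np.array(\[.550,-.165,0\])/BO=np.array([.5515,-.1635,0])/' h.py; python3 - <<'E'
from h import *
K,Rc,c=load('t3'); print('tape top',pix2(K,Rc,c,(240.8,223.8),.068).round(4))
g=BO+BR@[-.125,0,.096]; print(g)
rows(([.52,-.08,.25],tool(-103.6,-20)),([g[0],g[1],.19],tool(-103.6,0)))
E
```

```text
tape top [0.575  0.0694 0.068 ]
[ 0.43000487 -0.13410724  0.096     ]
[0.1541, 0.1786, 0.0474] [33.27, 4.25, -0.09] n>= 5.8
[0.2364, 0.2181, 0.1767] [53.26, 4.26, -0.85] n>= 8.8
```

Emit:
apply_moves --targets '[[[0.087,0.03,0.036,0.01,6,0.8,0],[0.087,0.06,0.072,0.02,13,1.6,0],[0.087,0.09,0.107,0.03,20,2.5,0],[0.087,0.12,0.143,0.04,27,3.4,0],[0.087,0.154,0.179,0.047,33.3,4.2,0],[0.087,0.236,0.218,0.177,53.3,4.3,-0.8],[0.087,0.236,0.218,0.177,53.3,4.3,-0.8],[0.087,0.236,0.218,0.177,53.3,4.3,-0.8],[0.087,0.236,0.218,0.177,53.3,4.3,-0.8],[0.087,0.236,0.218,0.177,53.3,4.3,-0.8],[0.087,0.236,0.218,0.177,53.3,4.3,-0.8],[0.087,0.236,0.218,0.177,53.3,4.3,-0.8],[0.05,0.236,0.218,0.177,53.3,4.3,-0.8]]]'

```text
clock: 9.32
tcp_pos: [0.4314, -0.1336, 0.3519]
eef_rot: [-0.004, -0.619, 0.786, -0.0]
ft_force: [-0.0, 0.1, 0.2]
opening: 0.0847
```

```bash
python3 - <<'E'
from h import *
im,K,Rc,c=shot('wrist','w4')
s,p,Rm=st(); print(s["clock"],(p+.164*Rm[:,2]).round(4),Rm.round(3).tolist(),np.round(s["qpos"],3).tolist(),np.round(s["ft_force"],2),s["opening"])
E
```

```text
9.3667 [ 0.4309 -0.1341  0.188 ] [[-0.234, -0.972, -0.005], [-0.972, 0.234, -0.005], [0.006, 0.004, -1.0]] [0.937, 0.265, -0.841, 2.064, 0.255, 0.92, -1.851] [-0.71  0.33 -0.26] 0.08191680086785719
```

```bash
cat > r4.py <<'E'
from reach import *
import h
for ya in(-13.6,166.4):
  for th in(0,.8,1.4,1.9):
    g=h.BO+h.BR@[.08-.205*np.cos(th)-0.004*np.sin(th),0.0,.092+.205*np.sin(th)+.004*np.cos(th)]
    rep('%s %s'%(ya,th),g,tool(ya,0))
h.rows(([.430,-.134,.19],tool(-13.6,0)),([.430,-.134,.19],tool(166.4,0)))
E
python3 r4.py
```

```text
1.3859967595410539e-06 [0.247, 0.573, -0.019, 0.448, -0.032, 0.158, -0.001, 3.14, -0.008, -0.032]
-13.6 0 err 0.0 [0.49, 0.34, -0.33, 2.2, 0.19, 0.63, -0.22]
-13.6 0.8 err 0.0 [0.55, 0.22, -0.4, 1.91, 0.1, 1.04, -0.13]
-13.6 1.4 err 0.0 [0.51, 0.35, -0.4, 1.61, 0.14, 1.22, -0.15]
-13.6 1.9 err 0.0 [0.47, 0.52, -0.4, 1.37, 0.21, 1.29, -0.18]
166.4 0 err 0.0 [-0.54, 0.57, 1.03, 2.13, -0.69, 0.82, -2.45]
166.4 0.8 err 0.0 [-0.68, 0.49, 1.26, 1.86, -0.51, 1.17, -2.62]
166.4 1.4 err 0.0 [-0.52, 0.63, 1.23, 1.55, -0.6, 1.38, -2.62]
166.4 1.9 err 0.0 [-0.37, 0.8, 1.21, 1.31, -0.74, 1.5, -2.61]
[0.0011, 0.0015, -0.002] [0.44, -0.07, -89.93] n>= 12.6
[0.0011, 0.0015, -0.002] [-0.07, -0.44, 90.07] n>= 12.6
```

Emit:
apply_moves --targets '[[[0.04,0.001,0.001,-0.002,0,0,-90],[0.04,0.001,0.001,-0.002,0,0,-90],[0.04,0.001,0.001,-0.002,0,0,-90],[0.04,0.001,0.001,-0.002,0,0,-90],[0.04,0.001,0.001,-0.002,0,0,-90],[0.04,0.001,0.001,-0.002,0,0,-90],[0.04,0.001,0.001,-0.002,0,0,-90],[0.04,0.001,0.001,-0.002,0,0,-90],[0.04,0.001,0.001,-0.002,0,0,-90],[0.04,0.001,0.001,-0.002,0,0,-90],[0.04,0.001,0.001,-0.002,0,0,-90],[0.04,0.001,0.001,-0.002,0,0,-90],[0.04,0.001,0.001,-0.002,0,0,-90],[0.04,0.001,0.001,-0.002,0,0,-90],[0.04,0.001,0.001,-0.002,0,0,-90]]]'

```text
clock: 10.62
tcp_pos: [0.4302, -0.1341, 0.3538]
eef_rot: [0.002, 0.993, -0.119, -0.003]
ft_force: [0.4, -0.2, 0.5]
opening: 0.0401
```

```bash
python3 - <<'E'
from h import *
im,K,Rc,c=shot('wrist','w5')
s,p,Rm=st(); print(s["clock"],(p+.164*Rm[:,2]).round(4),Rm.round(3).tolist(),np.round(s["qpos"],3).tolist(),np.round(s["ft_force"],2),s["opening"])
for y in(-.054,.054): print(proj(K,Rc,c,BO+BR@[-.125,y,.096]))
rows(([.430,-.134,.19],tool(-13.6,0)),([.430,-.134,.094],tool(-13.6,0)))
t=shot('top','t5')[0]; cv2.imwrite('pics/c5.png',np.hstack([cv2.resize(im,(480,360)),cv2.resize(t[175:355,250:410],(320,360))]))
E
```

```text
10.6667 [ 0.429  -0.1348  0.1898] [[0.972, -0.236, -0.006], [-0.236, -0.972, -0.004], [-0.005, 0.006, -1.0]] [1.2, 0.392, -1.2, 2.055, 0.445, 0.992, -0.468] [ 0.76 -0.02  0.04] 0.04002687406765908
[316.90166238 325.97564888]
[317.0149316  161.38712893]
[-0.0, -0.0001, -0.0002] [0.32, 0.27, -0.05] n>= 0.1
[0.0004, -0.0007, 0.0958] [0.32, 0.27, -0.05] n>= 2.3
```

View pics/c5.png

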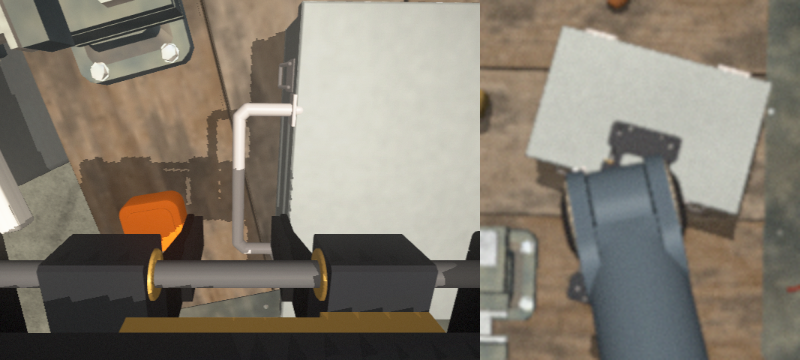

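The bar lies vertically at column ~319, rows 147–333 in the full image, within about 2 px of where I predicted. I'll descend and grip it.

Emit:
apply_moves --targets '[[[0.04,0.001,0,0.03,0.3,0.3,0],[0.04,0.001,0,0.06,0.3,0.3,0],[0.04,0.001,0,0.085,0.3,0.3,0],[0.04,0.001,0,0.096,0.3,0.3,0],[0.04,0.001,0,0.096,0.3,0.3,0],[0.04,0.001,0,0.096,0.3,0.3,0],[0.005,0.001,0,0.096,0.3,0.3,0],[0.005,0.001,0,0.096,0.3,0.3,0],[0.005,0.001,0,0.096,0.3,0.3,0],[0.005,0.001,0,0.096,0.3,0.3,0],[0.005,0.001,0,0.096,0.3,0.3,0],[0.005,0.001,0,0.096,0.3,0.3,0]]]' --grip_force 15

```text
clock: 11.72
tcp_pos: [0.4295, -0.1353, 0.258]
eef_rot: [0.001, 0.993, -0.119, 0.0]
ft_force: [0.0, -0.6, 2.5]
opening: 0.0093
```

```bash
python3 - <<'E'
from h import *
s,p,Rm=st(); g=p+.164*Rm[:,2]; print(s["clock"],g.round(4),Rm.round(3).tolist(),np.round(s["qpos"],3).tolist(),np.round(s["ft_force"],2),s["opening"])
# arc in tool axes relative to now
r=np.array([-.205,0,.004]); d0=None
for th in np.arange(.1,1.91,.1):
    v=np.array([-.205*np.cos(th)+.004*np.sin(th),0,.205*np.sin(th)+.004*np.cos(th)])-r
    v=Rm.T@BR@v; print(round(th,2),v.round(4).tolist())
E
```

```text
11.7167 [ 0.4295 -0.1356  0.094 ] [[0.972, -0.235, -0.0], [-0.235, -0.972, -0.002], [0.0, 0.002, -1.0]] [1.04, 0.523, -1.036, 2.149, 0.635, 0.815, -0.637] [ 0.04 -0.57  2.52] 0.009346576515655647
0.1 [0.0014, 0.0, -0.0204]
0.2 [0.0049, 0.0001, -0.0406]
0.3 [0.0104, 0.0001, -0.0604]
0.4 [0.0178, 0.0002, -0.0795]
0.5 [0.0271, 0.0002, -0.0978]
0.6 [0.0381, 0.0002, -0.115]
0.7 [0.0508, 0.0003, -0.1311]
0.8 [0.0651, 0.0003, -0.1458]
0.9 [0.0808, 0.0003, -0.159]
1.0 [0.0977, 0.0003, -0.1706]
1.1 [0.1157, 0.0003, -0.1805]
1.2 [0.1345, 0.0004, -0.1885]
1.3 [0.1541, 0.0004, -0.1945]
1.4 [0.1742, 0.0004, -0.1986]
1.5 [0.1946, 0.0004, -0.2007]
1.6 [0.2151, 0.0004, -0.2007]
1.7 [0.2355, 0.0003, -0.1987]
1.8 [0.2556, 0.0003, -0.1946]
1.9 [0.2751, 0.0003, -0.1886]
```

Bar gripped, with the opening reading 9.3 mm. First I'll swing it part of the way.

Emit:
apply_moves --targets '[[[0.005,0.0014,0,-0.0204,0,0,0],[0.005,0.0049,0,-0.0406,0,0,0],[0.005,0.0104,0,-0.0604,0,0,0],[0.005,0.0178,0,-0.0795,0,0,0],[0.005,0.0271,0,-0.0978,0,0,0],[0.005,0.0381,0,-0.115,0,0,0],[0.005,0.0508,0,-0.1311,0,0,0],[0.005,0.0651,0,-0.1458,0,0,0],[0.005,0.0808,0,-0.159,0,0,0],[0.005,0.0808,0,-0.159,0,0,0],[0.005,0.0808,0,-0.159,0,0,0]]]'

```text
clock: 12.63
tcp_pos: [0.5075, -0.1543, 0.4179]
eef_rot: [0.002, 0.993, -0.119, -0.003]
ft_force: [-10.6, -1.2, 9.5]
opening: 0.0092
```

```bash
python3 - <<'E'
from h import *
s,p,Rm=st(); g=p+.164*Rm[:,2]; print(s["clock"],g.round(4),Rm.round(3).tolist(),np.round(s["qpos"],3).tolist(),np.round(s["ft_force"],2),s["opening"])
b=BR.T@(g-BO-BR@[.08,0,.092]); print(b.round(4),'r',np.hypot(b[0],b[2]),'th',np.arctan2(b[2],-b[0]))
E
```

```text
12.6333 [ 0.5065 -0.155   0.2539] [[0.972, -0.236, -0.006], [-0.237, -0.972, -0.004], [-0.005, 0.005, -1.0]] [1.1, 0.452, -1.163, 1.814, 0.452, 1.183, -0.446] [-10.58  -1.15   9.48] 0.00915548843877287
[-0.1258 -0.0023  0.1619] r 0.2050393321098213 th 0.9105425694536248
```

Emit:
apply_moves --targets '[[[0.005,0.0169,0,-0.0116,0,0,0],[0.005,0.0349,0,-0.0215,0,0,0],[0.005,0.0537,0,-0.0295,0,0,0],[0.005,0.0733,0,-0.0355,0,0,0],[0.005,0.0934,0,-0.0396,0,0,0],[0.005,0.1138,0,-0.0417,0,0,0],[0.005,0.1343,0,-0.0417,0,0,0],[0.005,0.1547,0,-0.0397,0,0,0],[0.005,0.1748,0,-0.0356,0,0,0],[0.005,0.19,0,-0.031,0,0,0],[0.005,0.19,0,-0.031,0,0,0],[0.005,0.19,0,-0.031,0,0,0]]]'

```text
clock: 13.63
tcp_pos: [0.693, -0.2008, 0.4463]
eef_rot: [0.002, 0.993, -0.12, -0.001]
ft_force: [-1.1, -4.8, -1.8]
opening: 0.0088
```

```bash
python3 - <<'E'
from h import *
s,p,Rm=st(); g=p+.164*Rm[:,2]; print(s["clock"],g.round(4),Rm.round(3).tolist(),np.round(s["qpos"],3).tolist(),np.round(s["ft_force"],2),s["opening"])
b=BR.T@(g-BO-BR@[.08,0,.092]); print(b.round(4),'r',np.hypot(b[0],b[2]),'th',np.arctan2(b[2],-b[0]))
E
```

```text
13.6333 [ 0.6926 -0.2016  0.2823] [[0.971, -0.238, -0.003], [-0.238, -0.971, -0.005], [-0.002, 0.005, -1.0]] [0.783, 0.715, -1.009, 1.315, 0.6, 1.427, -0.433] [-1.15 -4.77 -1.81] 0.008776146625211671
[ 0.0661 -0.0038  0.1903] r 0.2014518609317208 th 1.9050015119685517
```

Emit:
apply_moves --targets '[[[0.045,0,0,0,0,0,0],[0.045,0,0,0,0,0,0],[0.045,0,0,0,0,0,0],[0.045,0,0,0,0,0,0],[0.045,0,0,-0.03,0,0,0],[0.045,0,0,-0.06,0,0,0],[0.045,-0.03,0,-0.08,0,0,0],[0.06,-0.07,0,-0.08,0,0,7],[0.07,-0.11,0,-0.08,0,0,14],[0.087,-0.15,0,-0.08,0,0,21],[0.087,-0.19,0,-0.07,0,0,28],[0.087,-0.22,0,-0.06,0,0,35],[0.087,-0.24,0,-0.05,0,0,42],[0.087,-0.24,0,-0.04,0,0,49],[0.087,-0.24,0,-0.03,0,0,56],[0.087,-0.24,0,-0.03,0,0,63],[0.087,-0.24,0,-0.03,0,0,70],[0.087,-0.24,0,-0.03,0,0,77],[0.087,-0.24,0,-0.03,0,0,84],[0.087,-0.24,0,-0.03,0,0,90]]]'

```text
clock: 15.3
tcp_pos: [0.4593, -0.1409, 0.478]
eef_rot: [-0.001, -0.617, 0.787, -0.001]
ft_force: [-0.1, -0.6, 0.1]
opening: 0.0869
```

```bash
python3 - <<'E'
from h import *
im,K,Rc,c=shot('wrist','w6')
s,p,Rm=st(); print(s["clock"],(p+.164*Rm[:,2]).round(4),Rm.round(3).tolist(),np.round(s["qpos"],3).tolist(),np.round(s["ft_force"],2),s["opening"])
t=shot('top','t6')[0]; cv2.imwrite('pics/c6.png',np.hstack([cv2.resize(im,(480,360)),cv2.resize(t[155:335,230:390],(320,360))]))
E
```

```text
15.35 [ 0.4593 -0.1413  0.3141] [[-0.242, -0.97, 0.0], [-0.97, 0.242, -0.002], [0.002, -0.001, -1.0]] [1.034, 0.178, -0.923, 1.84, 0.154, 1.197, -1.753] [0.42 0.28 0.2 ] 0.08677558900966655
```

View pics/c6.png

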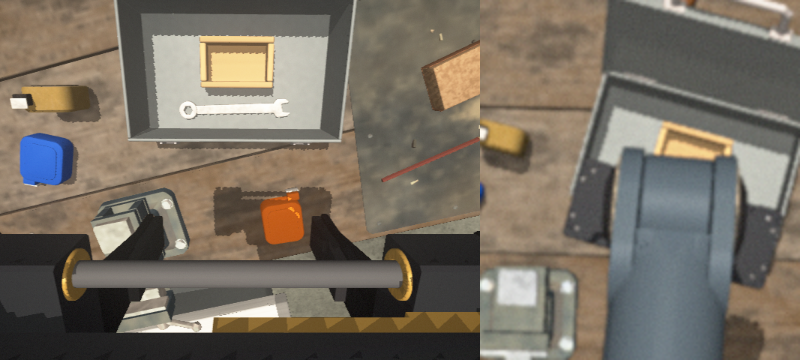

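```bash
python3 - <<'E'
import cv2,numpy as np
im=cv2.imread('pics/w6.png')
a=cv2.resize(im[90:170,0:150],(750,400),interpolation=cv2.INTER_CUBIC)
b=cv2.resize(im[30:200,160:470],(365*2-0,400),interpolation=cv2.INTER_CUBIC)[:, :]
cv2.imwrite('pics/c7.png',np.vstack([cv2.resize(a,(563,300)),cv2.resize(b,(547,300))[:, :].copy() if 0 else cv2.copyMakeBorder(cv2.resize(b,(547,300)),0,0,0,16,cv2.BORDER_CONSTANT)]))
E
```

```text
(no output)
```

View pics/c7.png

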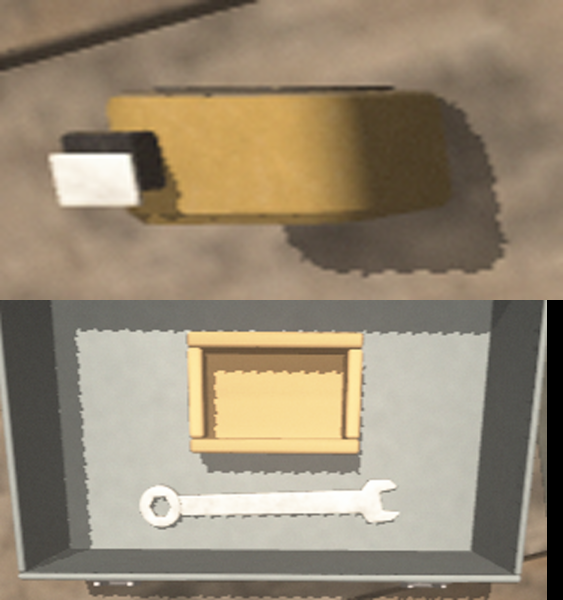

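```bash
cat > r5.py <<'E'
from h import *
K,Rc,c=load('w6')
A=lambda u,v,z:BR.T@(pix2(K,Rc,c,(u/3.753,90+v/3.75),z)-BO)
Bf=lambda u,v,z:BR.T@(pix2(K,Rc,c,(160+u/1.7645,30+(v-300)/1.7645),z)-BO)
print('cam box',BR.T@(c-BO))
for n,a in(('left',(108,155,.055)),('right base',(450,155,.012)),('back edge top',(250,93,.066)),('front edge top',(250,215,.066)),('front edge top r',(160,222,.066)),('back l',(130,93,.066)),('back r',(330,93,.066)),('block R',(160,150,.07)),('block L',(62,150,.078)),('block back',(110,131,.078))): print(n,A(*a).round(4))
print('pocket outer top')
for a in((188,333,.044),(363,333,.044),(361,453,.044),(190,453,.044)): print(Bf(*a).round(4))
print('pocket inner top')
for a in((203,348,.044),(347,348,.044),(347,438,.044),(203,438,.044)): print(Bf(*a).round(4))
print('rim front', Bf(20,579,.092).round(4),Bf(520,578,.092).round(4))
E
python3 r5.py
```

```text
cam box [-1.07967588e-02 -1.85071569e-04  4.58615915e-01]
left [-0.0296  0.2759  0.055 ]
right base [-0.0319  0.2083  0.012 ]
back edge top [-0.0144  0.2301  0.066 ]
front edge top [-0.0439  0.2357  0.066 ]
front edge top r [-0.0455  0.2588  0.066 ]
back l [-0.0143  0.2597  0.066 ]
back r [-0.0145  0.2104  0.066 ]
block R [-0.0277  0.2525  0.07  ]
block L [-0.0273  0.271   0.078 ]
block back [-0.0229  0.2585  0.078 ]
pocket outer top
[0.0437 0.0453 0.044 ]
[ 0.0434 -0.0474  0.044 ]
[-0.0175 -0.0483  0.044 ]
[-0.0171  0.0466  0.044 ]
pocket inner top
[0.0364 0.0376 0.044 ]
[ 0.0361 -0.0391  0.044 ]
[-0.0095 -0.0403  0.044 ]
[-0.0092  0.0391  0.044 ]
rim front [-0.0784  0.1316  0.092 ] [-0.0789 -0.127   0.092 ]
```

```bash
cat > r6.py <<'E'
from reach import *
import h
T=h.BO+h.BR@[-.0295,.241,0]; Pk=h.BO+h.BR@[.0133,-.0008,0]; print(T,Pk)
z=lambda v,h:[v[0],v[1],h]
for n,g in(('tape hov',z(T,.18)),('tape',z(T,.055)),('pk hov',z(Pk,.22)),('pk',z(Pk,.067))):
    rep(n,g,tool(-103.6,15))
h.rows((z(T,.19),tool(-103.6,15)),(z(T,.055),tool(-103.6,15)))
E
python3 r6.py
```

```text
1.3859967595410539e-06 [0.247, 0.573, -0.019, 0.448, -0.032, 0.158, -0.001, 3.14, -0.008, -0.032]
[0.5794964  0.07767929 0.        ] [ 0.56423897 -0.16740496  0.        ]
tape hov err 0.0 [-0.68, 0.36, 0.52, 1.99, -0.11, 0.6, -1.94]
tape err 0.0 [-0.55, 0.56, 0.38, 2.08, -0.24, 0.31, -1.84]
pk hov err 0.0 [0.27, 0.25, -0.06, 1.96, 0.04, 0.67, -1.62]
pk err 0.0 [0.14, 0.5, 0.1, 2.09, -0.15, 0.3, -1.45]
[-0.241, -0.0232, 0.1291] [14.97, -0.12, 0.11] n>= 6.6
[-0.2413, -0.0231, 0.2641] [14.97, -0.12, 0.11] n>= 8.6
```

```bash
python3 - <<'E'
from h import *
rows(([.5795,.0777,.19],tool(-103.6,12)))
E
```

```text
[-0.241, -0.0316, 0.1271] [11.97, -0.12, 0.11] n>= 6.6
```

Emit:
apply_moves --targets '[[[0.087,-0.04,0,0.0,2,0,0.1],[0.087,-0.08,0,0.01,4,0,0.1],[0.087,-0.12,-0.01,0.03,6,0,0.1],[0.087,-0.16,-0.02,0.05,8,-0.1,0.1],[0.087,-0.2,-0.03,0.08,10,-0.1,0.1],[0.087,-0.241,-0.0316,0.11,12,-0.1,0.1],[0.087,-0.241,-0.0316,0.127,12,-0.1,0.1],[0.087,-0.241,-0.0316,0.127,12,-0.1,0.1],[0.087,-0.241,-0.0316,0.127,12,-0.1,0.1],[0.087,-0.241,-0.0316,0.127,12,-0.1,0.1]]]'

```text
clock: 16.23
tcp_pos: [0.547, 0.0845, 0.3509]
eef_rot: [0.065, -0.615, 0.782, -0.082]
ft_force: [0.1, -0.0, 1.4]
opening: 0.0871
```

```bash
python3 - <<'E'
from h import *
s,p,Rm=st(); print(s["clock"],(p+.164*Rm[:,2]).round(4),Rm.round(3).tolist(),np.round(s["qpos"],3).tolist(),np.round(s["ft_force"],2),s["opening"])
rows(([.5795,.0777,.055],tool(-103.6,12)))
im,K,Rc,c=shot('wrist','w8')
# predicted top corners of tape for overlay
T=BO+BR@[-.0295,.241,0]
for x,y in((-.016,-.031),(-.016,.031),(.016,.031),(.016,-.031)):
    cv2.circle(im,tuple(int(k) for k in proj(K,Rc,c,T+BR@[x,y,.060])),4,(0,0,255),-1)
cv2.imwrite('pics/c8.png',im)
E
```

```text
16.2333 [0.5803 0.0764 0.1906] [[-0.235, -0.951, 0.203], [-0.972, 0.23, -0.049], [0.0, -0.209, -0.978]] [0.425, 0.42, -0.86, 1.908, 0.589, 0.855, -2.543] [ 0.06 -0.03  1.36] 0.08705110108605774
[-0.0011, 0.0292, 0.1323] [-0.05, -0.01, -0.0] n>= 3.3
```

View pics/c8.png

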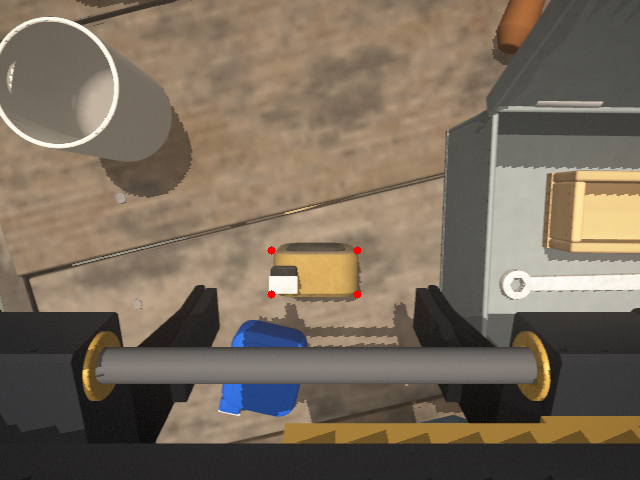

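The overlay matches the tape, with its top at (272–358, 250–295), centred between the fingers. I'll descend and grip.

Emit:
apply_moves --targets '[[[0.087,-0.001,0.006,0.03,0,0,0],[0.087,-0.001,0.014,0.065,0,0,0],[0.087,-0.001,0.022,0.1,0,0,0],[0.087,-0.001,0.029,0.132,0,0,0],[0.087,-0.001,0.029,0.132,0,0,0],[0.087,-0.001,0.029,0.132,0,0,0],[0.087,-0.001,0.029,0.132,0,0,0]]]' --grip_force 30

```text
clock: 16.87
tcp_pos: [0.5474, 0.0863, 0.2179]
eef_rot: [0.067, -0.614, 0.782, -0.083]
ft_force: [0.7, -0.3, 1.0]
opening: 0.0872
```

```bash
python3 - <<'E'
from h import *
s,p,Rm=st(); print(s["clock"],(p+.164*Rm[:,2]).round(4),Rm.round(3).tolist(),np.round(s["qpos"],3).tolist(),np.round(s["ft_force"],2),s["opening"])
E
```

```text
16.8667 [0.5813 0.0786 0.0577] [[-0.236, -0.949, 0.207], [-0.972, 0.231, -0.047], [-0.003, -0.212, -0.977]] [0.1, 0.527, -0.455, 2.023, 0.667, 0.542, -2.65] [ 0.74 -0.26  0.97] 0.08715265137061513
```

Emit:
apply_moves --targets '[[[0.05,0,0,0,0,0,0],[0.05,0,0,0,0,0,0],[0.05,0,0,0,0,0,0],[0.05,0,0,0,0,0,0],[0.05,0,0,0,0,0,0],[0.05,0,0,0,0,0,0],[0.05,0,0,0,0,0,0],[0.05,0,0,0,0,0,0]]]'

```text
clock: 17.53
tcp_pos: [0.5465, 0.0855, 0.2158]
eef_rot: [0.065, -0.614, 0.782, -0.083]
ft_force: [-1.1, -1.3, 6.1]
opening: 0.062
```

```bash
python3 - <<'E'
from h import *
s,p,Rm=st(); g=p+.164*Rm[:,2]; print(s["clock"],g.round(4),Rm.round(3).tolist(),np.round(s["qpos"],3).tolist(),np.round(s["ft_force"],2),s["opening"])
T=BO+BR@[-.0295,.241,0]; Pk=BO+BR@[.0133,-.0008,0]
off=BR.T@(g-T); print('grasp off from tape',off)
rows((g+[0,0,.16],Rm),([*(Pk+BR@[off[0],0,0])[:2],.218],tool(-103.6,12)))
E
```

```text
17.5333 [0.5798 0.0773 0.0554] [[-0.237, -0.95, 0.203], [-0.971, 0.232, -0.05], [0.0, -0.209, -0.978]] [0.096, 0.529, -0.449, 2.025, 0.667, 0.542, -2.651] [-1.14 -1.31  6.12] 0.06204158567832548
grasp off from tape [ 0.00034661 -0.00026787  0.05541196]
[0.0001, -0.0334, -0.1565] [0.0, 0.0, 0.0] n>= 3.8
[0.2417, -0.0765, -0.1498] [-0.06, -0.05, -0.11] n>= 7.1
```

Emit:
apply_moves --targets '[[[0.05,0,-0.007,-0.033,0,0,0],[0.05,0,-0.015,-0.07,0,0,0],[0.05,0,-0.023,-0.11,0,0,0],[0.05,0,-0.033,-0.156,0,0,0],[0.05,0,-0.033,-0.156,0,0,0],[0.05,0.035,-0.039,-0.155,0,0,0],[0.05,0.07,-0.045,-0.154,0,0,0],[0.05,0.105,-0.052,-0.153,0,0,0],[0.05,0.14,-0.058,-0.152,0,0,0],[0.05,0.175,-0.064,-0.151,0,0,0],[0.05,0.21,-0.07,-0.15,0,0,0],[0.05,0.2417,-0.0765,-0.15,0,0,0],[0.05,0.2417,-0.0765,-0.15,0,0,-0.1],[0.05,0.2417,-0.0765,-0.15,0,0,-0.1],[0.05,0.2417,-0.0765,-0.15,0,0,-0.1]]]'

```text
clock: 18.78
tcp_pos: [0.5311, -0.1588, 0.3768]
eef_rot: [0.064, -0.615, 0.781, -0.081]
ft_force: [0.2, 0.3, -2.9]
opening: 0.062
```

```bash
python3 - <<'E'
from h import *
s,p,Rm=st(); g=p+.164*Rm[:,2]; print(s["clock"],g.round(4),Rm.round(3).tolist(),np.round(s["qpos"],3).tolist(),np.round(s["ft_force"],2),s["opening"])
print(BR.T@(g-BO))
Pk=BO+BR@[.0136,-.0008,0]
rows(([*Pk[:2],.218],tool(-103.6,12)),([*Pk[:2],.115],tool(-103.6,12)),([*Pk[:2],.072],tool(-103.6,12)))
im=shot('wrist','w9')[0]; t=shot('top','t9')[0]; d=shot('side','s9')[0]
cv2.imwrite('pics/c9.png',np.hstack([cv2.resize(im,(480,360)),cv2.resize(d[180:360,230:390],(320,360))]))
E
```

```text
18.7833 [ 0.564  -0.1666  0.2164] [[-0.235, -0.951, 0.201], [-0.972, 0.23, -0.048], [-0.001, -0.206, -0.979]] [0.695, 0.317, -0.587, 1.893, 0.27, 0.791, -1.831] [ 0.17  0.28 -2.93] 0.0620463842307129
[ 1.29127438e-02 -1.15501559e-04  2.16366807e-01]
[0.0006, -0.0007, -0.0015] [0.1, 0.04, 0.02] n>= 0.0
[0.0006, 0.0205, 0.0993] [0.1, 0.04, 0.02] n>= 2.4
[0.0007, 0.0294, 0.1414] [0.1, 0.04, 0.02] n>= 3.5
```

View pics/c9.png

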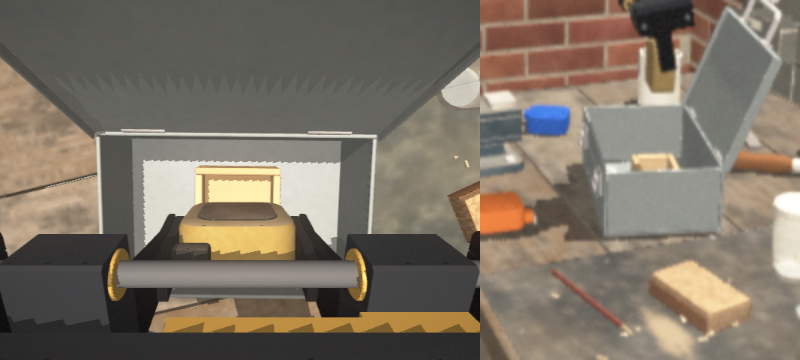

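The tape is upright in the gripper, directly above the pocket seen at (195–280,168), and the lid is leaning back open. I'll lower it in stages.

Emit:
apply_moves --targets '[[[0.05,0.0006,0.006,0.03,0.1,0,0],[0.05,0.0006,0.013,0.06,0.1,0,0],[0.05,0.0006,0.018,0.085,0.1,0,0],[0.05,0.0006,0.0205,0.0993,0.1,0,0],[0.05,0.0006,0.0205,0.0993,0.1,0,0],[0.05,0.0006,0.023,0.11,0.1,0,0],[0.05,0.0007,0.0255,0.122,0.1,0,0],[0.05,0.0007,0.0275,0.132,0.1,0,0],[0.05,0.0007,0.0275,0.132,0.1,0,0],[0.05,0.0007,0.0275,0.132,0.1,0,0]]]'

```text
clock: 19.77
tcp_pos: [0.5318, -0.1601, 0.2426]
eef_rot: [0.065, -0.615, 0.781, -0.083]
ft_force: [0.5, 0.2, -2.3]
opening: 0.0619
```

```bash
python3 - <<'E'
from h import *
s,p,Rm=st(); g=p+.164*Rm[:,2]; print(s["clock"],g.round(4),Rm.round(3).tolist(),np.round(s["qpos"],3).tolist(),np.round(s["ft_force"],2),s["opening"])
print(BR.T@(g-BO))
Pk=BO+BR@[.0136,-.0008,0]
rows(([*Pk[:2],.070],tool(-103.6,12)),([*Pk[:2],.068],tool(-103.6,12)))
E
```

```text
19.7667 [ 0.5651 -0.1682  0.0822] [[-0.235, -0.951, 0.203], [-0.972, 0.229, -0.049], [0.0, -0.209, -0.978]] [0.58, 0.486, -0.463, 2.011, 0.457, 0.519, -2.001] [ 0.46  0.17 -2.26] 0.061936091877969265
[ 0.01431587 -0.00139201  0.08223472]
[-0.0006, 0.0031, 0.0118] [-0.07, -0.01, 0.03] n>= 0.3
[-0.0006, 0.0035, 0.0138] [-0.07, -0.01, 0.03] n>= 0.3
```

Inside the pocket mouth with no contact force. I'll go on down.

Emit:
apply_moves --targets '[[[0.05,-0.0006,0.0015,0.006,0,0,0],[0.05,-0.0006,0.0029,0.011,0,0,0],[0.05,-0.0006,0.0031,0.0122,0,0,0],[0.05,-0.0006,0.0031,0.0122,0,0,0],[0.05,-0.0006,0.0031,0.0122,0,0,0]]]'

```text
clock: 20.18
tcp_pos: [0.5316, -0.1595, 0.2304]
eef_rot: [0.065, -0.615, 0.781, -0.083]
ft_force: [-0.1, -0.5, -2.4]
opening: 0.0617
```

Emit:
apply_moves --targets '[[[0.05,0,0.0004,0.0018,0,0,0],[0.05,0,0.0004,0.0018,0,0,0],[0.05,0,0.0004,0.0018,0,0,0]]]'

```text
clock: 20.43
tcp_pos: [0.5315, -0.1596, 0.2286]
eef_rot: [0.065, -0.615, 0.781, -0.083]
ft_force: [0.6, -1.1, -1.6]
opening: 0.0615
```

Emit:
apply_moves --targets '[[[0.05,0,0.0003,0.0014,0,0,0],[0.05,0,0.0003,0.0014,0,0,0],[0.05,0,0.0003,0.0014,0,0,0]]]'

```text
clock: 20.68
tcp_pos: [0.5318, -0.1596, 0.2277]
eef_rot: [0.065, -0.615, 0.781, -0.084]
ft_force: [-0.6, -0.0, 2.9]
opening: 0.0617
```

Emit:
apply_moves --targets '[[[0.07,0,0,0,0,0,0],[0.082,0,0,0,0,0,0],[0.082,0,0,0,0,0,0],[0.082,0,0,0,0,0,0],[0.082,0,0,0,0,0,0],[0.082,0,0,-0.02,0,0,0],[0.082,0,0,-0.05,0,0,0],[0.082,0,0,-0.09,0,0,0],[0.082,0,0,-0.13,0,0,0],[0.082,0,0.03,-0.16,0,0,0],[0.082,0,0.07,-0.18,0,0,0],[0.082,0,0.09,-0.19,-6,0,0],[0.082,0,0.09,-0.19,-12,0,0],[0.082,0,0.09,-0.19,-12,0,0],[0.082,0,0.09,-0.19,-12,0,0],[0.082,0,0.09,-0.19,-12,0,0]]]'

```text
clock: 22.02
tcp_pos: [0.4076, -0.1295, 0.3938]
eef_rot: [0.001, -0.619, 0.786, -0.001]
ft_force: [0.4, 0.8, -0.4]
opening: 0.0816
```

```bash
python3 - <<'E'
from h import *
s,p,Rm=st(); print(s["clock"],(p+.164*Rm[:,2]).round(4),np.round(s["qpos"],3).tolist(),np.round(s["qvel"],3).tolist(),np.round(s["ft_force"],2),s["opening"])
im=shot('wrist','w10')[0]; d=shot('side','s10')[0]
cv2.imwrite('pics/c10.png',np.hstack([cv2.resize(im,(480,360)),cv2.resize(d[180:360,230:390],(320,360))]))
E
```

```text
22.0167 [ 0.4083 -0.1296  0.2298] [0.833, 0.12, -0.665, 2.07, 0.09, 0.975, -1.686] [-0.002, 0.004, 0.001, 0.003, -0.001, 0.009, -0.002] [ 0.39  0.83 -0.45] 0.08157259382246274
```

View pics/c10.png

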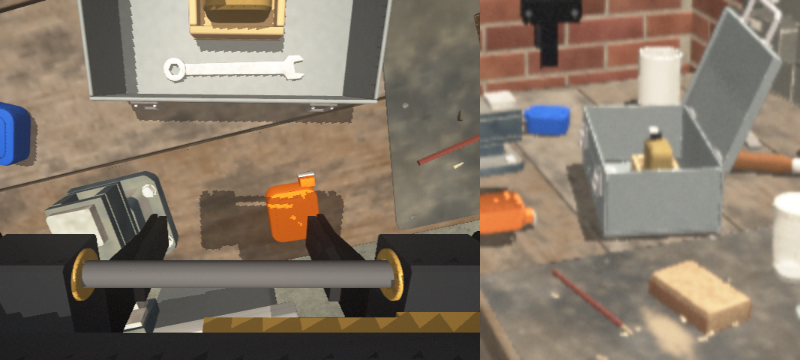

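The tape stands in the pocket with the hook up, at (655,135) in the right-hand view. The lid leans back open, the spanner hasn't moved, and the gripper touches nothing, so I'm handing the job in.

```bash
python3 -c "
from plant import bot; print(bot.close_job())"
```

```text
the job is handed in; nothing more can be done
None
```

The job is done and handed in at about 22 s of robot time, well inside the 72 s limit.

- **Tape off the lid:** I gripped it on the shut lid, turned it 90° and stood it on its blunt end on the bench, left of the box.
- **Lid:** I gripped the bar and swung it round to about 1.9 rad before letting go. The pictures since then show it leaning back open.
- **Tape into the pocket:** I picked it up again with the gripper pointing nearly straight down. I lowered it until it touched the pocket floor at about 3 N, then let go and backed off.

**Last checks:** The final pictures show the tape upright in the pocket with the hook end up, the lid open, and the gripper clear and touching nothing. The spanner, mug, sanding block and the blue and orange look-alikes appear unmoved. Most of the jam jar is out of frame in that last picture; nothing I did came near it.

Two things did not go cleanly, neither of which affected the result:
- **First tilt:** my first approach, tilted 50°, ran into joint limits short of the target, so I used 30° instead.
- **Wrist joint:** the last joint read -2.651 rad, close to its -2.66 limit, during the second grasp. No reading was past the limit.

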